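Turn the leaf of the flip menu

TASK

Two wooden flip menus stand on the coffee bar. With a fingertip or the outside of the fingers, push the leaf of the larger menu up and over its spine and press it down gently until it lies fully against the opposite side of its stand. Do not pinch the leaf, leave the smaller menu's leaf as it is, and do not lift, shift or knock over either stand or anything else on the bar.

Things in the scene. Friction and masses are not known exactly. Their poses are not given: they have to be found in the camera images.
- menu_large: Stand of the larger flip menu, dark wood, 2.2 kg, loose, 200 mm along its x by 185 mm along its y. Origin: centre of its underside. Its steel spine (hinge) runs along its x, 30 mm straight above the origin. On each side a rest slopes up and outward at 0.45 rad, a shallow V, to 80 mm from the spine. The leaf starts on the +y side and must end on the -y side.
- large_edge (a point): Middle of the free edge of the larger leaf, at mid thickness: a rigid plywood board, white paper on both faces, 170 mm along the spine, 5 mm thick, about 0.07 kg, edge 110 mm from the spine's centre line, in line with it at mid thickness. It overhangs the rest by 30 mm, so the edge can be pushed from outside. Axes turn with the leaf: x along the spine, y from spine to edge, z normal (up at first).
- large_spine (a point): Middle of the larger menu's spine (hinge line), 30 mm above the bar; axes as the stand.
- leaf_large (a joint): Angle of the larger leaf, rad. 0: lying on the +y rest, rising outward at 0.45 above level; grows as it turns up and over; 1.12: upright; 2.24: lying on the -y rest, the stop. Starts between 0 and 0.35. The hinge is stiff (friction about 0.055 N m): the leaf stays where it is left and must be pushed all the way down. A few newtons suffice at its edge if they act upward as well as inward; a purely level push at first jams against the spine.
- menu_small: Stand of the smaller flip menu, same make and shape, 1.5 kg, 140 mm along its x (spine) by 125 mm along its y; spine 30 mm above the bar. To be left alone. The two stands may be in either place.
- small_edge (a point): Middle of the free edge of the smaller menu's leaf (110 mm along the spine, edge 80 mm from the spine). To be left alone.
- tamper: Steel coffee tamper standing on its 58 mm disc, 80 mm tall. Origin under its centre.
- cup: White ceramic mug, 74 mm across, 60 mm tall, origin under its centre.
- portafilter: Portafilter lying on the bar: steel basket 68 mm across, 34 mm tall, with a wooden handle reaching 170 mm to its -x. Origin under the basket's centre.
- pitcher: Steel milk pitcher, 84 mm across, 100 mm tall, with a handle. Origin under its centre.
- squeeze_bottle: White plastic bottle, 56 mm across, 160 mm tall. Origin under its centre.
- jar: Amber glass jar with a wooden lid, 76 mm across, 110 mm tall. Origin under its centre.

How it is judged:
By the outcome, as a careful person would: the job done as asked, in the order asked, and still so for the second after the job is handed in, with the robot touching nothing.
It also fails if it takes over 35 s, if anything falls off the work surface, if the arm or the gripper's body presses on something with over 40 N, if the wrist force passes 120 N, or if a joint passes its speed limit or range.

ROBOT

A 6-joint arm with a two-finger parallel gripper is mounted at the origin on the work surface. World frame = base frame: x ahead of the robot, y to its left, z up, the work surface at z = 0. Lengths are in m, angles in rad, forces in N, time in s.
With the tool pointing down it reaches from about 0.3 to 0.875 m from the base axis. Payload 4.2 kg.
Tool frame: the origin (TCP) lies on the front face of the gripper's body, between the roots of the fingers; the fingertips stand 73 mm ahead of it and the grasp point (between the pads) lies 54 mm ahead of it; z points along the fingers, y is the direction in which the jaws open and shut (so a half turn about z gives the same grasp; the last joint's range is limited). The gripper opens to 85 mm and grips with 20 to 120 N. Pads are 22 mm wide; open, the fingers measure 114 mm over their backs; the gripper's body (76 mm by 85 mm) begins 54 mm behind the grasp point. The pads swing forward as they close: fully open they stand 13 mm farther back than shut.
Start: joints at [-1.365, 0.32, 1.565, -0, 1.257, -0.02], TCP at [0.129, -0.56, 0.304] pointing down, gripper open.
Joint ranges: [-3.11, 3.11], [-0.84, 2.01], [0.21, 2.61], [-1.34, 4.49], [0.05, 2.63], [-2.56, 2.56]. Speed limits (rad/s): [2.57, 2.57, 3.14, 3.14, 3.14, 3.14].

INTERFACE

Orientations are given as a 3x3 rotation matrix whose columns are the frame's x, y, z axes.
In Python, from workcell import sense, read_camera, camera_params, sign_off gives the robot as it stands. The module is installed in compiled form; this text tells all that it offers.
- The arm moves only by the tool arm_command, never from a script. Its argument "motion" is a list of rows, each a list of 6 numbers: the shift along the tool's x, y, z scaled (see below), then the turn, a rotation vector about the tool's x, y, z scaled (see below). In form: [[tx, ty, tz, rx, ry, rz], ...]. A call has 1 to 12 rows; each row shifts and turns the pose as measured when the row begins, along the tool's axes as they then stand; what a row does not reach is not made up. The controller multiplies each number of a shift by 150 mm and each number of a turn by pi/2 rad. A row lasts 1/8 s, in which the tool goes at most 62.5 mm and 10.7 degrees, less where a joint would pass 70% of its speed; a pose out of reach is approached as far as the arm can. A call with a number of a shift or a turn outside -1 to 1 is refused whole. A call with a gripper value outside its range is refused whole. "gripper" is the opening, from 0 (shut) to 1 (fully open), set as the call begins (left out, the last holds). The fingers move at their own pace and stop on an object; the grip force is fixed at half the most. Time passes only in rows, so rows that do not move let the fingers close. It gives the time, the measured TCP pose, the force and the opening at its end, in the units of the state.
- sense(): the state, without advancing time (a new reading comes with each control period).
- read_camera(name): name is "side" or "top"; returns (picture, depth): 400x640x3 uint8, blue, green, red; 400x640 float32, m along the optical axis (not along the pixel's ray), 0 where there is no reading.
- camera_params(name): a dict with "vertical_fov" (degrees; the focal length in pixels is half the picture's height over the tangent of half this angle, whatever the lens; pixels are square), "cx", "cy" (the principal point, pixels), "T" (4x4, takes a point from camera to world coordinates). Camera axes: x right, y down, z forward; pixel columns grow to the right and rows downward; lengths in m; the calibration is good to about 2 mm. A picture is of the moment at which its call begins. camera_params takes no time and is no camera call.
- sign_off(): hands the job in, once; it reports no verdict.
The state is a dict: "clock": time; "joint_pos": joint angles; "qd": joint speeds; "effort": joint torques, N m; "ee_pos": TCP position; "orientation": TCP orientation; "contact_force": force on the tool from outside, world axes, zero at the start; "wrist_torque": the same for the moment, N m; "grip_width": finger opening in m.
Only numpy, scipy, OpenCV 4.12 (cv2) and the standard library are available. Lean on these libraries where they do the work, as an engineer would, in place of code of your own. Each camera call takes 0.05 s, during which the arm holds its last target.

## Working session

There is one attempt and no reset: what is moved stays moved. The work goes in short steps, Python scripts to look and compute and a tool call to move; the robot and the scene stay as the last step left them, time stands still between calls to the robot, and variables do not carry over. Pictures are saved under pics/ and viewed, and the job is handed in when it is done.

Besides the shell and the picture viewer there is one more tool, called after "Call:" as name(argument=value, ...) on one line, values as JSON. arm_command: Moves the arm, as the interface text tells. Its arguments: {"type":"object","properties":{"motion":{"type":"array","items":{"type":"array","items":{"type":"number","minimum":-1,"maximum":1}}},"gripper":{"type":"number"}},"required":["motion"]}

```bash
mkdir -p pics; python3 - <<'E'
from workcell import *
import cv2,numpy as np
s=sense();print(s)
for n in("side","top"):
    p,d=read_camera(n);cv2.imwrite(f"pics/{n}0.png",p);np.savez(f"pics/{n}0.npz",p=p,d=d);c=camera_params(n);print(n,c)
E
```

```text
{'clock': 0.0, 'joint_pos': array([-1.36498499e+00,  3.20308807e-01,  1.56568903e+00, -2.43991667e-05,
        1.25742487e+00, -1.99958996e-02]), 'qd': array([ 0.00173917, -0.00039168, -0.00058385,  0.00015677, -0.00115481,
        0.00178268]), 'effort': array([-7.91235125e-04, -4.15525639e+01, -2.34161818e+01, -1.81089927e-04,
        8.08860641e-03,  6.79274322e-06]), 'ee_pos': array([ 0.12866312, -0.56005404,  0.30306856]), 'orientation': array([[ 9.74612003e-01,  2.23900171e-01, -3.96713173e-04],
       [ 2.23900522e-01, -9.74610365e-01,  1.78668643e-03],
       [ 1.33986264e-05, -1.83015033e-03, -9.99998325e-01]]), 'contact_force': array([0.12609885, 1.27297143, 0.21540468]), 'wrist_torque': array([-0.01902693,  0.00251839, -0.00532537]), 'grip_width': 0.08526613774896197}
side {'vertical_fov': 50.50080002559194, 'cx': 329.4596489123235, 'cy': 192.8147804770363, 'T': array([[-0.71333359, -0.4640208 ,  0.52520461, -0.25152948],
       [-0.70057312,  0.49220981, -0.51664959,  0.77177073],
       [-0.0187747 , -0.73648775, -0.67619029,  1.12849109],
       [ 0.        ,  0.        ,  0.        ,  1.        ]])}
top {'vertical_fov': 49.20444878233674, 'cx': 326.69671290812255, 'cy': 204.26839805287895, 'T': array([[-0.01454906, -0.99347214,  0.11314343,  0.36478361],
       [-0.99986323,  0.01356518, -0.00946093, -0.0017577 ],
       [ 0.00786436, -0.1132656 , -0.99353362,  1.68572191],
       [ 0.        ,  0.        ,  0.        ,  1.        ]])}
```

View pics/side0.png

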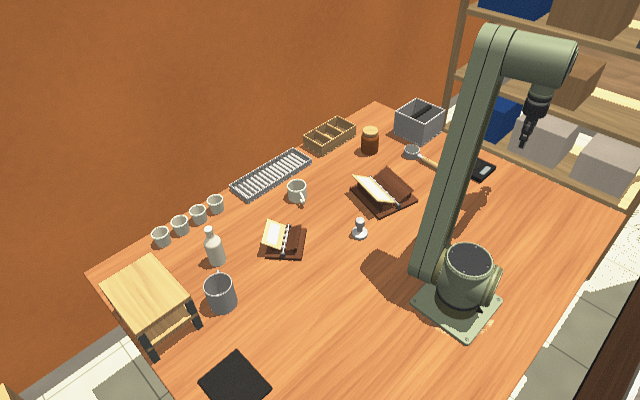

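View pics/top0.png

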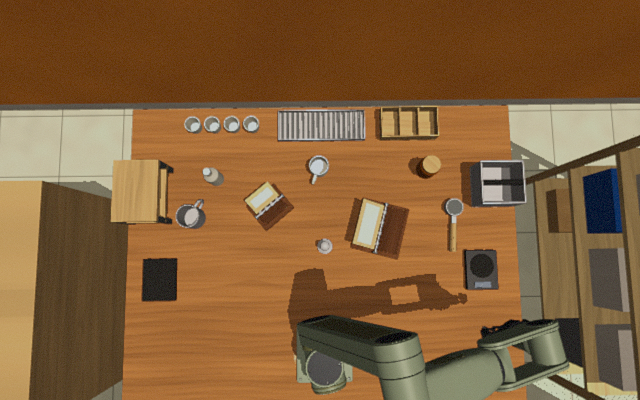

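The top view shows the large menu at about px (378,227), with its white leaf on the left (world +y side). The small menu is at about (268,205), the tamper at (325,246), the mug at (318,166) and the portafilter at (454,220). Next I'll measure the large menu.

```bash
cat > h.py <<'E'
import numpy as np,cv2
from workcell import camera_params
def cloud(n,d):
    c=camera_params(n);f=200/np.tan(np.radians(c["vertical_fov"])/2)
    v,u=np.mgrid[:400,:640]
    P=np.stack([(u-c["cx"])/f*d,(v-c["cy"])/f*d,d],-1)
    return P@c["T"][:3,:3].T+c["T"][:3,3]
E
python3 - <<'E'
from h import *
t=np.load("pics/top0.npz");s=np.load("pics/side0.npz")
a=cv2.resize(t["p"][185:270,300:470],None,fx=4.5,fy=4.5,interpolation=cv2.INTER_CUBIC);cv2.imwrite("pics/tc.png",a)
a=cv2.resize(s["p"][140:250,330:470],None,fx=5,fy=5,interpolation=cv2.INTER_CUBIC);cv2.imwrite("pics/sc.png",a)
for n,z,box in(("top",t,(185,270,340,415)),("side",s,(160,220,340,420))):
    W=cloud(n,z["d"]);p=z["p"].astype(int)
    m=np.zeros((400,640),bool);m[box[0]:box[1],box[2]:box[3]]=1
    br=p.min(2)>120
    m2=m&br
    k,l,st,_=cv2.connectedComponentsWithStats(m2.astype(np.uint8))
    for i in range(1,k):
        if st[i,4]>40:
            q=W[l==i];c=q.mean(0);_,S,V=np.linalg.svd(q-c);print(n,st[i],c,"n",V[2],"v0",V[0],S/np.sqrt(len(q)),q.min(0),q.max(0))
    dk=m&(p.max(2)<125)&(W[...,2]>.01)
    q=W[dk];print("dark",len(q),q.min(0),q.max(0))
    # points above bar
    hi=m&(W[...,2]>.008);
    r=cv2.minAreaRect(W[hi][:,:2].astype(np.float32)*1000);print(r,cv2.boxPoints(r))
E
```

```text
top [353 202  30  45 672] [ 0.47416008 -0.16951934  0.07906569] n [-0.27161628 -0.95808182  0.09112527] v0 [-0.07414208  0.11523434  0.99056751] [0.15434731 0.04506859 0.01718993] [ 0.36478361 -0.2272888   0.03590515] [ 0.55518711 -0.0017577   1.68572191]
top [374 203  14  50  92] [ 0.4581951  -0.21846011  0.03347021] n [-0.24454006 -0.89580493  0.3711249 ] v0 [-0.96650276  0.25594852 -0.01904669] [0.05460566 0.00638901 0.00284388] [ 0.36967769 -0.24808558  0.01273239] [ 0.55464906 -0.19284628  0.04780367]
dark 1285 [ 0.3458015  -0.33084495  0.01000506] [ 0.57809314 -0.0017577   1.68572191]
((471.556640625, -179.50025939941406), (342.2260437011719, 324.02252197265625), 86.60765075683594) [[ 299.704     -340.72675  ]
 [ 623.1587    -359.90015  ]
 [ 643.4093     -18.273773 ]
 [ 319.9546       0.8996277]]
side [352 174  47  31 498] [ 0.46900492 -0.17218196  0.06655463] n [-0.09980676 -0.72173024  0.68494093] v0 [-0.56945209  0.60592828  0.55549548] [0.08315681 0.04423382 0.01137888] [-0.25152948 -0.26744789 -0.0014376 ] [0.61000348 0.77177073 1.12849109]
dark 887 [-0.25152948 -0.30310001  0.0100068 ] [0.57677605 0.77177073 1.12849109]
((184.54815673828125, 199.40554809570312), (314.94097900390625, 1438.5286865234375), 35.663238525390625) [[-362.73547  691.969  ]
 [ 475.95557 -476.77478]
 [ 731.8318  -293.1579 ]
 [-106.85925  875.5859 ]]
```

View pics/tc.png

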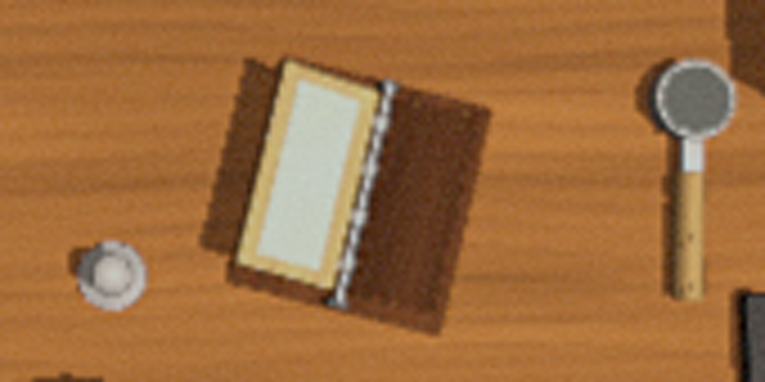

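View pics/sc.png

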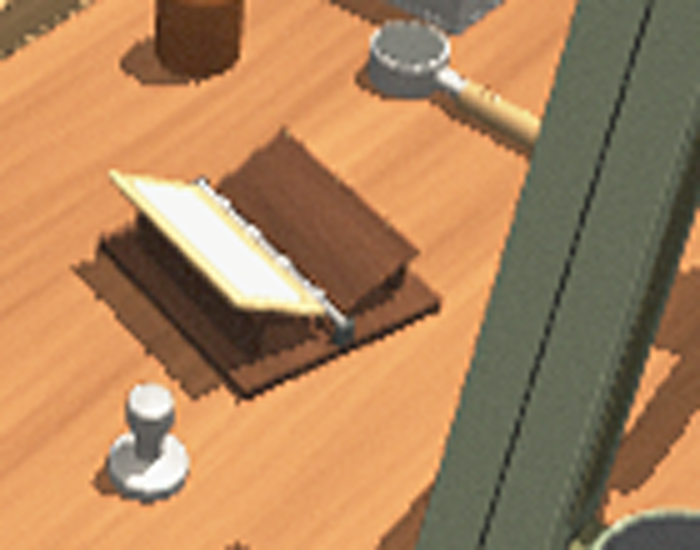

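The crops show the leaf to the left of the spine, already raised a little. Its free edge runs from crop px (290,60) to (240,265), and the tamper sits lower left. I'll fit the spine and leaf from valid depth only.

```bash
cat > fit.py <<'E'
from h import *
def leaf(n,z,box,lo=np.array([.38,-.34,.02]),hi=np.array([.58,-.05,.2])):
    W=cloud(n,z["d"]);p=z["p"].astype(int);ok=(z["d"]>0)&(W>lo).all(-1)&(W<hi).all(-1)
    return W,p,ok
E
python3 - <<'E'
from fit import *
for n in("top","side"):
    z=np.load(f"pics/{n}0.npz");W,p,ok=leaf(n,z,None)
    hsv=cv2.cvtColor(z["p"],cv2.COLOR_BGR2HSV).astype(int)
    m=ok&(p.max(2)>165)
    k,l,st,_=cv2.connectedComponentsWithStats(m.astype(np.uint8))
    for i in range(1,k):
        if st[i,4]<60: continue
        q=W[l==i]
        for _ in range(4):
            c=q.mean(0);_,S,V=np.linalg.svd(q-c,full_matrices=False);e=(q-c)@V[2]
            q=q[abs(e)<max(.003,2*e.std())]
        c=q.mean(0)
        print(n,st[i],len(q),c.round(4),"n",V[2].round(3),"v0",V[0].round(3),"rms",e.std())
        a=V[0];b=V[1];A=(q-c)@np.stack([a,b]).T
        r=cv2.minAreaRect((A*1000).astype(np.float32));print(" rect",r)
        print(" corners",[ (c+(x*a+y*b)/1000).round(4).tolist() for x,y in cv2.boxPoints(r)])
# stand edges top view: dark base
z=np.load("pics/top0.npz");W=cloud("top",z["d"]);p=z["p"].astype(int)
ok=(z["d"]>0)&(W[...,2]>.008)&(W[...,2]<.2)&(W[...,0]>.34)&(W[...,0]<.6)&(W[...,1]>-.36)&(W[...,1]<-.06)
k,l,st,_=cv2.connectedComponentsWithStats(ok.astype(np.uint8))
i=1+st[1:,4].argmax();q=W[l==i];r=cv2.minAreaRect((q[:,:2]*1000).astype(np.float32));print(st[i],r,cv2.boxPoints(r))
# all objects heights
ok=(z["d"]>0)&(W[...,2]>.012)&(W[...,2]<.3)&(W[...,0]>.1)&(W[...,0]<.85)&(W[...,1]>-.6)&(W[...,1]<.5)
k,l,st,ce=cv2.connectedComponentsWithStats(ok.astype(np.uint8))
for i in range(1,k):
    if st[i,4]>60:
        q=W[l==i];print(ce[i].round(),st[i,4],q.min(0).round(3),q.max(0).round(3))
E
```

```text
top [353 199  33  50 999] 888 [ 0.4744 -0.1709  0.0646] n [-0.136 -0.513  0.848] v0 [-0.966  0.26   0.002] rms 0.0024470431327795004
 rect ((-0.305908203125, -5.7188568115234375), (168.41741943359375, 116.15306854248047), 0.028112418949604034)
 corners [[0.5676, -0.1501, 0.0921], [0.5418, -0.2451, 0.0305], [0.3792, -0.2012, 0.0309], [0.405, -0.1062, 0.0926]]
side [352 174  45  29 494] 461 [ 0.4686 -0.1724  0.0654] n [ 0.138  0.51  -0.849] v0 [-0.966  0.258 -0.002] rms 0.0012357982637770067
 rect ((-7.810943603515625, -2.3427085876464844), (176.88900756835938, 116.66386413574219), 1.3134406805038452)
 corners [[0.5746, -0.1533, 0.0941], [0.5466, -0.2483, 0.0325], [0.3767, -0.1994, 0.0343], [0.4046, -0.1044, 0.0959]]
[ 351  198   58   62 2468] ((459.253173828125, -218.2079620361328), (187.10508728027344, 206.01242065429688), 74.68738555908203) [[ 335.19788 -281.23688]
 [ 533.8967  -335.64175]
 [ 583.3085  -155.17905]
 [ 384.60962 -100.77417]]
[410. 135.] 386 [ 0.805 -0.45   0.012] [ 0.85  -0.228  0.07 ]
[320. 136.] 435 [ 0.805 -0.168  0.012] [0.85  0.169 0.039]
[318. 168.] 177 [ 0.632 -0.025  0.012] [0.736 0.048 0.068]
[428. 167.] 424 [ 0.65  -0.438  0.012] [ 0.72  -0.365  0.119]
[477. 185.] 546 [ 0.537 -0.6    0.013] [ 0.697 -0.575  0.13 ]
[213. 176.] 275 [0.633 0.381 0.012] [0.687 0.437 0.169]
[267. 205.] 1217 [0.459 0.112 0.012] [0.637 0.293 0.076]
[198. 215.] 235 [0.469 0.449 0.012] [0.576 0.498 0.107]
[379. 228.] 2343 [ 0.342 -0.331  0.012] [ 0.578 -0.107  0.099]
[453. 220.] 490 [ 0.369 -0.533  0.012] [ 0.57  -0.469  0.048]
[324. 246.] 161 [ 0.369 -0.032  0.012] [0.422 0.022 0.087]
[473. 270.] 681 [ 0.225 -0.6    0.012] [ 0.372 -0.536  0.035]
[316. 324.] 490 [ 0.101 -0.077  0.091] [0.164 0.093 0.3  ]
```

```bash
cat > plan.py <<'E'
import numpy as np,sys
from scipy.spatial.transform import Rotation as Ro
from workcell import sense
yaw=-0.262
xs=np.array([np.cos(yaw),np.sin(yaw),0]);d=np.array([-np.sin(yaw),np.cos(yaw),0]);up=np.array([0,0,1.])
SP=np.array([.460,-.219,.030])
def Rt(tilt,sgn):  # tool z: tilt from straight down toward -d
    z=-np.sin(tilt)*d-np.cos(tilt)*up; y=sgn*xs; return np.stack([np.cross(y,z),y,z],1)
def tcp(r,z,tilt,s=0.): # tip at stand coords (r, world z)
    R=Rt(tilt,1); t=SP+s*xs+r*d; t[2]=z; return t-.073*R[:,2]
def plan(P,R,n,p0=None,R0=None):
    s=sense(); p=s["ee_pos"] if p0 is None else p0; Rc=s["orientation"] if R0 is None else R0
    rv=Ro.from_matrix(Rc.T@R).as_rotvec();dp=(P-p)/n
    print("dist mm",np.linalg.norm(P-p)*1000/n,"deg/row",np.degrees(np.linalg.norm(rv))/n)
    for i in range(n):
        Ri=Rc@Ro.from_rotvec(rv*i/n).as_matrix()
        print(np.r_[Ri.T@dp/.15, rv/n/(np.pi/2)].round(3).tolist(),end=",\n")
def st():
    s=sense();R=s["orientation"];t=s["ee_pos"]+.073*R[:,2]-SP
    print("t",s["clock"],"tip s,r,z",(t@xs).round(4),(t@d).round(4),(t[2]+SP[2]).round(4),"ztool",(R[:,2]@d).round(3),R[2,2].round(3),"F",s["contact_force"].round(2),"q",s["joint_pos"].round(3))
E
python3 - <<'E'
from plan import *
s=sense();q=s["joint_pos"];R0=s["orientation"]
f=lambda a:Ro.from_euler("ZYZYZ",a).as_matrix()
C=f([q[0],q[1]+q[2],q[3],q[4],q[5]]).T@R0;print(C.round(3))
for sg in(1,-1):
  for a in(1.6,1.9,2.2):
    for j1 in(-.3,0.,.1):
      M=Ro.from_euler("ZY",[j1,a]).as_matrix().T@Rt(np.pi/4,sg)@C.T
      print(sg,a,j1,Ro.from_matrix(M).as_euler("ZYZ").round(2))
  rv=Ro.from_matrix(R0.T@Rt(np.pi/4,sg)).as_rotvec();print("rv",rv)
E
```

```text
Traceback (most recent call last):
  File "scipy/spatial/transform/_rotation.pyx", line 1413, in scipy.spatial.transform._rotation.Rotation.from_euler
ValueError: Expected axis specification to be a non-empty string of upto 3 characters, got ZYZYZ
```

```bash
python3 - <<'E'
from plan import *
s=sense();q=s["joint_pos"];R0=s["orientation"]
f=lambda a:(Ro.from_euler("ZY",a[:2])*Ro.from_euler("ZYZ",a[2:])).as_matrix()
C=f([q[0],q[1]+q[2],q[3],q[4],q[5]]).T@R0;print(C.round(3))
for sg in(1,-1):
  for a in(1.6,1.9,2.2):
    for j1 in(-.3,0.1):
      M=Ro.from_euler("ZY",[j1,a]).as_matrix().T@Rt(np.pi/4,sg)@C.T
      print(sg,a,j1,Ro.from_matrix(M).as_euler("ZYZ").round(2))
  rv=Ro.from_matrix(R0.T@Rt(np.pi/4,sg)).as_rotvec();print("rv",rv)
E
```

```text
[[ 0. -1.  0.]
 [ 1.  0.  0.]
 [-0.  0.  1.]]
1 1.6 -0.3 [-0.79  1.52 -0.01]
1 1.6 0.1 [-0.75  1.8   0.28]
1 1.9 -0.3 [-0.82  1.31  0.21]
1 1.9 0.1 [-0.72  1.58  0.48]
1 2.2 -0.3 [-0.9   1.12  0.45]
1 2.2 0.1 [-0.74  1.36  0.69]
rv [-0.42570112 -0.70645671 -1.02415898]
-1 1.6 -0.3 [-0.79  1.52  3.14]
-1 1.6 0.1 [-0.75  1.8  -2.86]
-1 1.9 -0.3 [-0.82  1.31 -2.93]
-1 1.9 0.1 [-0.72  1.58 -2.66]
-1 2.2 -0.3 [-0.9   1.12 -2.69]
-1 2.2 0.1 [-0.74  1.36 -2.46]
rv [-0.80244008  0.48353938  1.93453398]
```

```bash
python3 - <<'E'
from plan import *
P=tcp(.16,.20,np.pi/4);print(P);plan(P,Rt(np.pi/4,1),20)
E
```

```text
[ 0.51481198 -0.01460293  0.2516188 ]
dist mm 33.51649767727885 deg/row 3.7671747983549464
[0.166, -0.148, 0.017, -0.014, -0.022, -0.033],
[0.174, -0.14, 0.008, -0.014, -0.022, -0.033],
[0.181, -0.131, -0.001, -0.014, -0.022, -0.033],
[0.187, -0.121, -0.01, -0.014, -0.022, -0.033],
[0.193, -0.111, -0.019, -0.014, -0.022, -0.033],
[0.197, -0.101, -0.028, -0.014, -0.022, -0.033],
[0.201, -0.09, -0.037, -0.014, -0.022, -0.033],
[0.204, -0.079, -0.046, -0.014, -0.022, -0.033],
[0.206, -0.067, -0.055, -0.014, -0.022, -0.033],
[0.207, -0.055, -0.064, -0.014, -0.022, -0.033],
[0.207, -0.043, -0.072, -0.014, -0.022, -0.033],
[0.206, -0.031, -0.08, -0.014, -0.022, -0.033],
[0.205, -0.019, -0.088, -0.014, -0.022, -0.033],
[0.202, -0.006, -0.095, -0.014, -0.022, -0.033],
[0.198, 0.006, -0.103, -0.014, -0.022, -0.033],
[0.194, 0.018, -0.109, -0.014, -0.022, -0.033],
[0.189, 0.031, -0.115, -0.014, -0.022, -0.033],
[0.183, 0.043, -0.121, -0.014, -0.022, -0.033],
[0.176, 0.054, -0.127, -0.014, -0.022, -0.033],
[0.168, 0.066, -0.131, -0.014, -0.022, -0.033],
```

Call:
arm_command(motion=[[0.17,-0.15,0.02,-0.014,-0.022,-0.033],[0.17,-0.14,0.01,-0.014,-0.022,-0.033],[0.18,-0.13,0,-0.014,-0.022,-0.033],[0.19,-0.12,-0.01,-0.014,-0.022,-0.033],[0.19,-0.11,-0.02,-0.014,-0.022,-0.033],[0.2,-0.1,-0.03,-0.014,-0.022,-0.033],[0.2,-0.09,-0.04,-0.014,-0.022,-0.033],[0.2,-0.08,-0.05,-0.014,-0.022,-0.033],[0.2,-0.07,-0.06,-0.014,-0.022,-0.033],[0.2,-0.06,-0.06,-0.014,-0.022,-0.033]], gripper=0)

```text
clock: 1.35
ee_pos: [0.32, -0.2786, 0.2735]
orientation: [[0.682, 0.704, -0.199], [0.622, -0.701, -0.348], [-0.385, 0.113, -0.916]]
contact_force: [0.4, -0.9, -0.6]
grip_width: -0.0
```

```bash
python3 - <<'E'
from plan import *
st();plan(tcp(.16,.20,np.pi/4),Rt(np.pi/4,1),12)
E
```

```text
t 1.35 tip s,r,z -0.1273 -0.1221 0.2066 ztool -0.388 -0.916 F [ 0.37 -0.92 -0.63] q [-0.51   0.114  1.979 -0.467  1.101  0.522]
dist mm 27.39862817737659 deg/row 3.052680273559789
[0.17, -0.028, -0.061, -0.011, -0.019, -0.026],
[0.169, -0.02, -0.067, -0.011, -0.019, -0.026],
[0.167, -0.012, -0.072, -0.011, -0.019, -0.026],
[0.166, -0.004, -0.077, -0.011, -0.019, -0.026],
[0.163, 0.004, -0.082, -0.011, -0.019, -0.026],
[0.161, 0.013, -0.086, -0.011, -0.019, -0.026],
[0.157, 0.021, -0.091, -0.011, -0.019, -0.026],
[0.154, 0.029, -0.095, -0.011, -0.019, -0.026],
[0.149, 0.036, -0.099, -0.011, -0.019, -0.026],
[0.145, 0.044, -0.102, -0.011, -0.019, -0.026],
[0.14, 0.052, -0.106, -0.011, -0.019, -0.026],
[0.134, 0.059, -0.109, -0.011, -0.019, -0.026],
```

Call:
arm_command(motion=[[0.17,-0.03,-0.06,-0.011,-0.019,-0.026],[0.17,-0.02,-0.07,-0.011,-0.019,-0.026],[0.17,-0.01,-0.07,-0.011,-0.019,-0.026],[0.17,0,-0.08,-0.011,-0.019,-0.026],[0.16,0.005,-0.08,-0.011,-0.019,-0.026],[0.16,0.01,-0.09,-0.011,-0.019,-0.026],[0.16,0.02,-0.09,-0.011,-0.019,-0.026],[0.15,0.03,-0.095,-0.011,-0.019,-0.026],[0.15,0.035,-0.1,-0.011,-0.019,-0.026],[0.145,0.045,-0.1,-0.011,-0.019,-0.026],[0.14,0.05,-0.105,-0.011,-0.019,-0.026],[0.135,0.06,-0.11,-0.011,-0.019,-0.026]])

```text
clock: 2.85
ee_pos: [0.518, -0.0012, 0.2442]
orientation: [[0.164, 0.97, -0.178], [0.672, -0.242, -0.7], [-0.722, -0.005, -0.691]]
contact_force: [-0.9, -0.5, -0.9]
grip_width: 0.0001
```

```bash
python3 - <<'E'
from plan import *
from h import *
from workcell import read_camera
st();plan(tcp(.13,.062,np.pi/4),Rt(np.pi/4,1),5)
for n in("side","top"):
    p,dd=read_camera(n);np.savez(f"pics/{n}1.npz",p=p,d=dd)
    b=p[130:260,320:480] if n=="side" else p[150:280,290:450]
    cv2.imwrite(f"pics/{n}1.png",cv2.resize(b,None,fx=4,fy=4,interpolation=cv2.INTER_CUBIC))
E
```

```text
t 2.85 tip s,r,z 0.0003 0.1727 0.1937 ztool -0.722 -0.691 F [-0.92 -0.46 -0.87] q [ 0.276  0.453  1.725 -0.679  1.474  0.769]
dist mm 27.544231677362962 deg/row 0.3260832038458746
[0.085, 0.0, 0.163, 0.001, 0.003, 0.002],
[0.085, 0.0, 0.163, 0.001, 0.003, 0.002],
[0.084, 0.0, 0.163, 0.001, 0.003, 0.002],
[0.083, 0.0, 0.164, 0.001, 0.003, 0.002],
[0.083, 0.0, 0.164, 0.001, 0.003, 0.002],
```

View pics/side1.png

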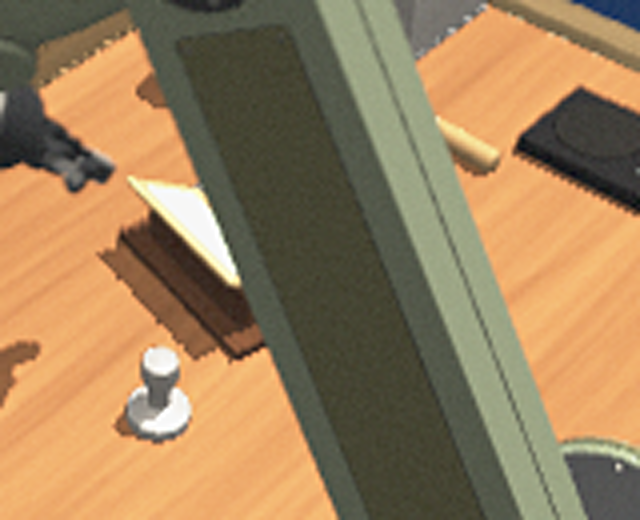

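View pics/top1.png

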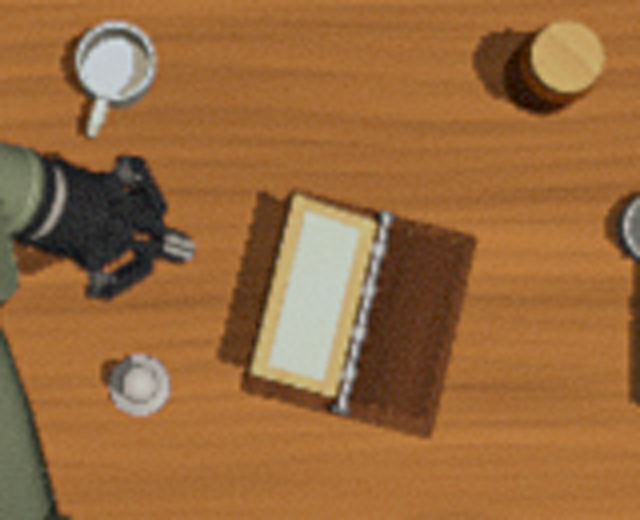

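The tip is clear of everything: it is at top crop px (190,245), left of the leaf edge at about (272,290). I'll descend outside the edge.

Call:
arm_command(motion=[[0.085,0,0.163,0,0.003,0.002],[0.085,0,0.163,0,0.003,0.002],[0.085,0,0.163,0,0.003,0.002],[0.085,0,0.163,0,0.003,0.002],[0.085,0,0.163,0,0.003,0.002],[0,0,0,0,0,0]])

```text
clock: 3.7
ee_pos: [0.5057, -0.0452, 0.1091]
orientation: [[0.187, 0.967, -0.175], [0.686, -0.256, -0.682], [-0.704, 0.007, -0.71]]
contact_force: [0.5, -0.4, 0.0]
grip_width: -0.0001
```

```bash
python3 - <<'E'
from plan import *
st();plan(tcp(.095,.061,np.pi/4),Rt(np.pi/4,1),3)
E
```

```text
t 3.7 tip s,r,z -0.0004 0.1284 0.0572 ztool -0.704 -0.71 F [ 0.48 -0.41  0.02] q [ 0.199  0.592  1.901 -0.755  1.18   0.952]
dist mm 11.101502940815804 deg/row 0.17162575355909745
[-0.058, 0.002, 0.046, 0.001, -0.001, -0.001],
[-0.058, 0.002, 0.046, 0.001, -0.001, -0.001],
[-0.058, 0.002, 0.046, 0.001, -0.001, -0.001],
```

Call:
arm_command(motion=[[-0.058,0,0.046,0,0,0],[-0.058,0,0.046,0,0,0],[-0.058,0,0.046,0,0,0],[0,0,0,0,0,0]])

```text
clock: 4.2
ee_pos: [0.4974, -0.0797, 0.1162]
orientation: [[0.191, 0.966, -0.172], [0.685, -0.257, -0.682], [-0.703, 0.012, -0.711]]
contact_force: [0.1, 0.2, 0.4]
grip_width: 0.0003
```

```bash
cat > look.py <<'E'
from plan import *
from h import *
from workcell import read_camera
import sys
def look(tag):
    st();out=[]
    for n in("side","top"):
        p,dd=read_camera(n);np.savez(f"pics/{n}{tag}.npz",p=p,d=dd)
        b=p[150:250,330:440] if n=="side" else p[185:265,325:435]
        out.append(cv2.resize(b,(400,int(400*b.shape[0]/b.shape[1])),interpolation=cv2.INTER_CUBIC)[:290])
    cv2.imwrite(f"pics/l{tag}.png",np.hstack(out))
    return
look(sys.argv[1])
E
python3 look.py 2
```

```text
t 4.2 tip s,r,z 0.0008 0.0929 0.0643 ztool -0.703 -0.711 F [0.11 0.23 0.42] q [ 0.14   0.565  1.934 -0.795  1.148  0.934]
```

View pics/l2.png

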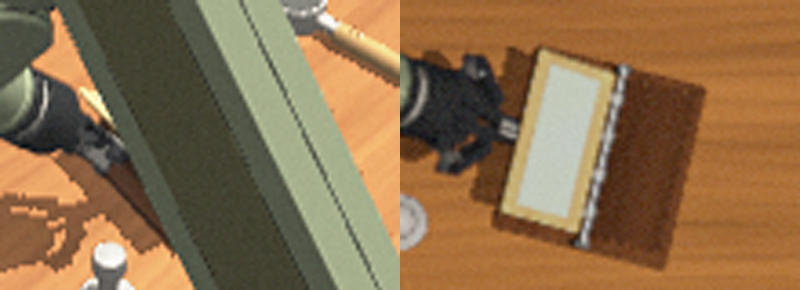

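Fingers are under the overhanging edge at mid-width, crop px (515,128), with no contact force yet. I'll work out the arc to lift it.

```bash
cat > arc.py <<'E'
from plan import *
def tipfor(phi,rho=.093):
    c=np.array([rho*np.cos(phi)+.0025*np.sin(phi),.03+rho*np.sin(phi)-.0025*np.cos(phi)])
    w=np.interp(phi,[2.1,2.6],[1,-1]); u=np.array([-.0078,.0078])
    return c-w*u
def arc(phis,n_per=1,rho=.093):
    s=sense();R=s["orientation"];t=s["ee_pos"]+.073*R[:,2]-SP
    cur=np.array([t@d,t[2]+.03]);cs=t@xs
    for ph in phis:
        g=tipfor(ph,rho);dw=(g[0]-cur[0])*d+(g[1]-cur[1])*up-cs*xs
        print(round(ph,2),(R.T@dw/.15).round(3).tolist(),g.round(4));cur=g;cs=0
if __name__=="__main__":
    import sys;st();a,b,n=map(float,sys.argv[1:4]);arc(np.linspace(a,b,int(n)))
E
python3 arc.py .6 1.4 10
```

```text
t 4.3 tip s,r,z 0.001 0.0937 0.064 ztool -0.703 -0.711 F [-0.34  0.36 -0.72] q [ 0.141  0.566  1.933 -0.794  1.148  0.935]
0.6 [-0.077, -0.006, -0.005] [0.086  0.0726]
0.69 [-0.054, 0.0, -0.01] [0.0812 0.0794]
0.78 [-0.055, 0.0, -0.005] [0.0758 0.0857]
0.87 [-0.055, 0.0, 0.0] [0.0699 0.0915]
0.96 [-0.055, 0.0, 0.005] [0.0635 0.0967]
1.04 [-0.054, 0.0, 0.01] [0.0567 0.1014]
1.13 [-0.053, 0.0, 0.015] [0.0495 0.1054]
1.22 [-0.052, 0.0, 0.019] [0.0419 0.1088]
1.31 [-0.05, 0.0, 0.024] [0.0341 0.1114]
1.4 [-0.047, -0.0, 0.028] [0.0261 0.1134]
```

Call:
arm_command(motion=[[-0.035,0,-0.015,0,0,0],[-0.04,0,0,0,0,0],[-0.055,0,-0.005,0,0,0],[-0.055,0,-0.005,0,0,0],[-0.055,0,0,0,0,0]])

```text
clock: 4.92
ee_pos: [0.4918, -0.1013, 0.1454]
orientation: [[0.189, 0.967, -0.17], [0.687, -0.254, -0.681], [-0.702, 0.012, -0.712]]
contact_force: [-0.2, 0.1, -0.9]
grip_width: -0.0003
```

```bash
python3 look.py 3;  python3 arc.py .95 1.6 8
```

```text
t 4.925 tip s,r,z 0.0012 0.0707 0.0934 ztool -0.702 -0.712 F [-0.19  0.15 -0.9 ] q [ 0.102  0.511  1.934 -0.801  1.166  0.873]
t 5.025 tip s,r,z 0.0012 0.0703 0.0938 ztool -0.702 -0.712 F [0.07 0.07 0.32] q [ 0.101  0.511  1.934 -0.802  1.167  0.873]
0.95 [-0.043, -0.008, 0.017] [0.0639 0.0964]
1.04 [-0.057, 0.0, 0.01] [0.0568 0.1013]
1.14 [-0.055, 0.0, 0.015] [0.0493 0.1055]
1.23 [-0.054, 0.0, 0.02] [0.0414 0.109 ]
1.32 [-0.052, 0.0, 0.025] [0.0332 0.1117]
1.41 [-0.049, -0.0, 0.03] [0.0248 0.1137]
1.51 [-0.046, -0.0, 0.034] [0.0162 0.1149]
1.6 [-0.043, -0.0, 0.039] [0.0076 0.1152]
```

View pics/l3.png

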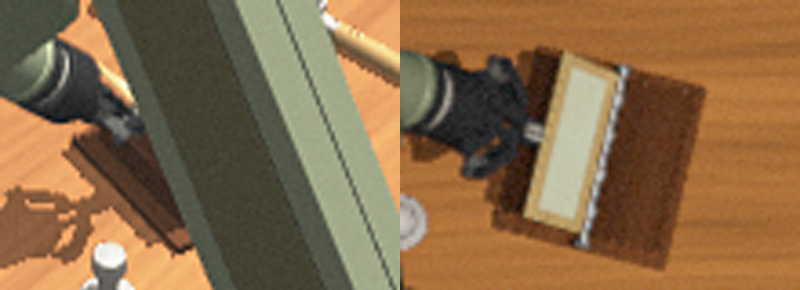

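The leaf is rising: its top-view width has shrunk and its edge is now at crop px (565,50)–(525,215). The stand hasn't moved, with the spine still at (625,70)–(583,245). I'll continue.

Call:
arm_command(motion=[[-0.045,-0.005,0.015,0,0,0],[-0.055,0,0.01,0,0,0],[-0.055,0,0.015,0,0,0],[-0.055,0,0.02,0,0,0],[-0.05,0,0.025,0,0,0],[-0.05,0,0.03,0,0,0],[-0.045,0,0.035,0,0,0],[-0.045,0,0.04,0,0,0]])

```text
clock: 6.02
ee_pos: [0.4735, -0.1661, 0.169]
orientation: [[0.19, 0.967, -0.17], [0.686, -0.255, -0.682], [-0.702, 0.013, -0.712]]
contact_force: [0.3, 0.2, -0.9]
grip_width: 0.0001
```

```bash
python3 look.py 4;  python3 arc.py 1.7 2.4 9
```

```text
t 6.025 tip s,r,z 0.0003 0.0033 0.117 ztool -0.702 -0.712 F [ 0.28  0.23 -0.87] q [-0.02   0.451  1.967 -0.861  1.127  0.793]
t 6.125 tip s,r,z -0.0 0.0029 0.1171 ztool -0.703 -0.711 F [-0.51 -0.12  0.51] q [-0.02   0.451  1.967 -0.861  1.128  0.793]
1.7 [-0.011, -0.0, 0.033] [-0.0017  0.1147]
1.79 [-0.033, -0.0, 0.043] [-0.0098  0.1136]
1.88 [-0.029, -0.0, 0.046] [-0.0177  0.1117]
1.96 [-0.025, -0.0, 0.048] [-0.0254  0.1091]
2.05 [-0.02, -0.0, 0.05] [-0.0329  0.1059]
2.14 [-0.027, -0.0, 0.052] [-0.0412  0.1032]
2.22 [-0.037, -0.0, 0.053] [-0.0507  0.1014]
2.31 [-0.032, -0.0, 0.054] [-0.0598  0.0991]
2.4 [-0.028, -0.0, 0.054] [-0.0684  0.0962]
```

View pics/l4.png

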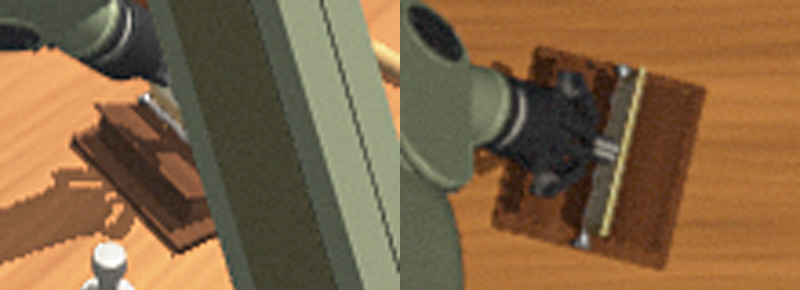

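The leaf is just past upright: the top view shows it edge-on at crop px (640,70)–(605,235). The fingertip is behind it and the stand is unmoved.

Call:
arm_command(motion=[[-0.015,0,0.035,0,0,0],[-0.033,0,0.043,0,0,0],[-0.03,0,0.046,0,0,0],[-0.025,0,0.048,0,0,0],[-0.02,0,0.05,0,0,0],[-0.027,0,0.052,0,0,0],[-0.037,0,0.053,0,0,0],[-0.03,0,0.054,0,0,0]])

```text
clock: 7.12
ee_pos: [0.4563, -0.2314, 0.1498]
orientation: [[0.189, 0.967, -0.171], [0.686, -0.255, -0.682], [-0.703, 0.012, -0.711]]
contact_force: [-0.6, 0.4, 0.1]
grip_width: -0.0
```

```bash
python3 look.py 5;  python3 arc.py 2.4 2.72 7
```

```text
t 7.125 tip s,r,z 0.0005 -0.0643 0.0979 ztool -0.703 -0.711 F [-0.63  0.38  0.13] q [-0.15   0.466  2.014 -0.96   1.024  0.789]
t 7.225 tip s,r,z -0.0001 -0.0646 0.0977 ztool -0.703 -0.711 F [-0.24 -0.09  0.31] q [-0.151  0.466  2.014 -0.96   1.025  0.789]
2.4 [-0.011, 0.0, 0.025] [-0.0684  0.0962]
2.45 [-0.014, -0.0, 0.033] [-0.0735  0.0942]
2.51 [-0.013, -0.0, 0.033] [-0.0783  0.0921]
2.56 [-0.011, -0.0, 0.033] [-0.0829  0.0897]
2.61 [-0.005, -0.0, 0.032] [-0.0869  0.0868]
2.67 [0.008, -0.0, 0.032] [-0.0894  0.0825]
2.72 [0.01, -0.0, 0.032] [-0.0916  0.0781]
```

View pics/l5.png

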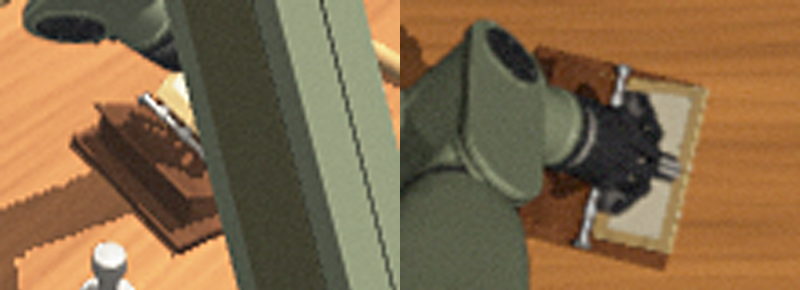

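The leaf is nearly down on the far side, its edge at crop px (705,90)–(665,260). I'll follow it down, then press in small steps while watching the force.

Call:
arm_command(motion=[[-0.01,0,0.025,0,0,0],[-0.014,0,0.033,0,0,0],[-0.01,0,0.033,0,0,0],[0,0,0.03,0,0,0],[0.01,0,0.02,0,0,0]])

```text
clock: 7.85
ee_pos: [0.4516, -0.2495, 0.1366]
orientation: [[0.19, 0.967, -0.171], [0.685, -0.255, -0.682], [-0.703, 0.012, -0.711]]
contact_force: [0.0, 0.3, -0.1]
grip_width: 0.0001
```

```bash
python3 -c "
from plan import *
st()"
```

```text
t 7.85 tip s,r,z 0.0006 -0.0829 0.0847 ztool -0.703 -0.711 F [ 0.03  0.26 -0.08] q [-0.187  0.485  2.029 -1.     0.987  0.809]
```

Call:
arm_command(motion=[[0.01,0,0.012,0,0,0],[0.01,0,0.012,0,0,0]])

```text
clock: 8.1
ee_pos: [0.4515, -0.2499, 0.1315]
orientation: [[0.189, 0.967, -0.172], [0.685, -0.255, -0.682], [-0.703, 0.012, -0.711]]
contact_force: [0.2, 0.1, 0.5]
grip_width: -0.0001
```

Call:
arm_command(motion=[[0.01,0,0.012,0,0,0]])

```text
clock: 8.22
ee_pos: [0.4515, -0.2501, 0.129]
orientation: [[0.189, 0.967, -0.172], [0.685, -0.255, -0.682], [-0.703, 0.012, -0.711]]
contact_force: [0.4, 0.6, -0.3]
grip_width: -0.0005
```

Call:
arm_command(motion=[[0.008,0,0.01,0,0,0]])

```text
clock: 8.35
ee_pos: [0.4516, -0.2503, 0.127]
orientation: [[0.189, 0.967, -0.172], [0.685, -0.255, -0.682], [-0.703, 0.011, -0.711]]
contact_force: [-0.3, 0.5, 2.8]
grip_width: 0.0001
```

Call:
arm_command(motion=[[0.005,0,0.006,0,0,0]])

```text
clock: 8.48
ee_pos: [0.4516, -0.2504, 0.1267]
orientation: [[0.189, 0.967, -0.172], [0.684, -0.255, -0.683], [-0.705, 0.012, -0.709]]
contact_force: [-1.4, 5.8, 10.2]
grip_width: -0.0001
```

Call:
arm_command(motion=[[0,0,0,0,0,0]])

```text
clock: 8.6
ee_pos: [0.4516, -0.2502, 0.127]
orientation: [[0.19, 0.967, -0.172], [0.683, -0.256, -0.684], [-0.705, 0.012, -0.709]]
contact_force: [0.2, 1.7, 1.6]
grip_width: 0.0002
```

The force jumped to about 10 N with no further travel, so the leaf is on its stop. I'll retreat straight up, then clear the view.

Call:
arm_command(motion=[[-0.03,0,-0.03,0,0,0],[-0.1,0,-0.1,0,0,0],[-0.15,0,-0.15,0,0,0],[-0.15,0,-0.15,0,0,0],[-0.15,0,-0.15,0,0,0],[-0.1,0,-0.25,0,0,0],[0,0,-0.25,0,0,0],[0,0,-0.25,0,0,0],[0.1,0,-0.2,0,0,0],[0.15,0,-0.15,0,0,0],[0.15,0,-0.15,0,0,0],[0,0,0,0,0,0]])

```text
clock: 10.1
ee_pos: [0.4905, -0.0873, 0.3617]
orientation: [[0.192, 0.967, -0.17], [0.687, -0.256, -0.68], [-0.701, 0.013, -0.713]]
contact_force: [-0.4, 0.1, 0.5]
grip_width: 0.0001
```

```bash
python3 look.py 6; python3 - <<'E'
import cv2,numpy as np
for n in("top","side"): cv2.imwrite(f"pics/{n}6f.png",np.load(f"pics/{n}6.npz")["p"])
E
```

```text
t 10.1 tip s,r,z -0.0038 0.084 0.3096 ztool -0.701 -0.713 F [-0.4   0.08  0.51] q [ 0.127  0.27   1.669 -0.711  1.552  0.536]
```

View pics/top6f.png

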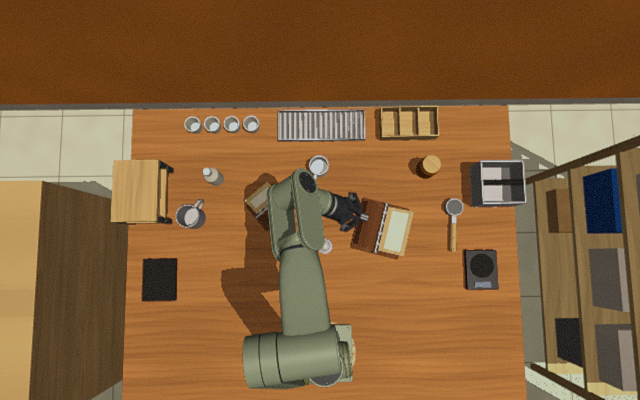

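View pics/side6f.png

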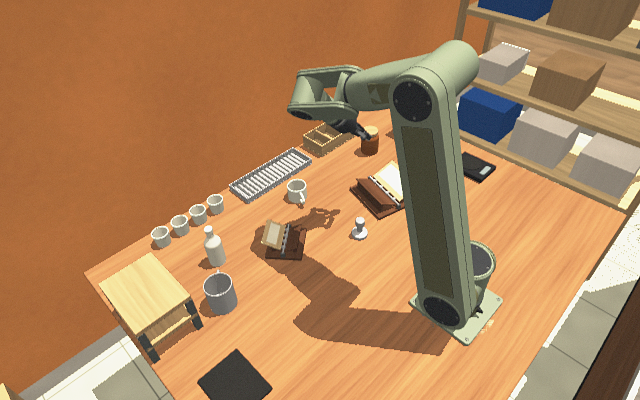

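The leaf now lies on the right-hand rest at about px (397,228). The small menu, tamper and mug look unchanged. I'll check numerically.

```bash
python3 - <<'E'
from plan import *
from fit import *
for n in("top","side"):
    z=np.load(f"pics/{n}6.npz");z0=np.load(f"pics/{n}0.npz");W,p,ok=leaf(n,z,None)
    r=(W-SP)@d;sx=(W-SP)@xs
    m=ok&(r<-.03)&(r>-.12)&(abs(sx)<.075)&(p.max(2)>165);q=W[m]
    for _ in range(4):
        c=q.mean(0);_,S,V=np.linalg.svd(q-c,full_matrices=False);e=(q-c)@V[2];q=q[abs(e)<max(.003,2*e.std())]
    nn=V[2]*np.sign(V[2][2]);print(n,len(q),nn.round(3),"slope outward",np.arctan2(nn@d,nn[2]).round(3),"(0.45 at stop)","h at r=-.08",)
    rr=(q-SP)@d;k=np.polyfit(rr,q[:,2],1);print(" z(-.08)",np.polyval(k,-.08).round(4),"expect",.03+.08*np.tan(.45)+.0028)
    D=np.abs(z["p"].astype(int)-z0["p"].astype(int)).max(2)
    # stand/objects displacement by phase correlation on patches
    bx={"top":{"bigbase":(245,260,385,408),"mug":(152,176,305,330),"portaf":(195,255,440,470),"jar":(152,182,415,445)},
        "side":{"small":(215,265,258,310),"bigfront":(178,220,348,390),"tamper":(213,243,348,372),"mug":(175,210,282,312),"jar":(122,158,356,384)}}[n]
    for k2,(a,b,c1,c2) in bx.items():
        g=[cv2.cvtColor(x["p"],cv2.COLOR_BGR2GRAY) for x in(z0,z)]
        T=g[0][a+3:b-3,c1+3:c2-3];M=cv2.matchTemplate(g[1][a-3:b+3,c1-3:c2+3],T,cv2.TM_CCOEFF_NORMED);_,v,_,l=cv2.minMaxLoc(M)
        print(" ",k2,"shift",l[0]-6,l[1]-6,round(v,2))
E
```

```text
top 677 [0.115 0.417 0.902] slope outward 0.447 (0.45 at stop) h at r=-.08
 z(-.08) 0.0713 expect 0.07144440524932627
  bigbase shift -1 6 0.59
  mug shift 0 0 1.0
  portaf shift 0 0 0.99
  jar shift 0 0 1.0
side 341 [0.125 0.432 0.893] slope outward 0.466 (0.45 at stop) h at r=-.08
 z(-.08) 0.0722 expect 0.07144440524932627
  small shift 0 0 0.87
  bigfront shift 6 -6 0.55
  tamper shift 0 0 0.97
  mug shift 0 0 1.0
  jar shift 0 0 0.82
```

```bash
python3 - <<'E'
from plan import *
from h import *
for t in(0,6):
    z=np.load(f"pics/top{t}.npz");W=cloud("top",z["d"]);r=(W-SP)@d;s=(W-SP)@xs
    m=(z["d"]>0)&(W[...,2]>.006)&(W[...,2]<.03)&(abs(r)<.12)&(abs(s)<.13)
    b=m&(r<.0);print(t,"s range",np.percentile(s[b],[1,99]).round(4),"r min",np.percentile(r[m&(s<-.04)],[1]).round(4),"r max",np.percentile(r[m&(s<-.06)],[99]).round(4))
    g=z["p"].min(2);mm=(z["d"]>0)&(abs(r)<.012)&(abs(s)>.085)&(abs(s)<.115)&(g>110)
    for sg in(-1,1):
        k=mm&(s*sg>0);print("  spine end",sg,k.sum(),W[k].mean(0).round(4) if k.any() else None)
E
python3 -c "
from workcell import *
sign_off()"
```

```text
0 s range [-0.1161  0.1253] r min [-0.1056] r max [0.1132]
  spine end -1 5 [ 0.3727 -0.1987  0.0293]
  spine end 1 7 [ 0.5484 -0.2443  0.0315]
6 s range [-0.1269  0.1249] r min [-0.1132] r max [0.1044]
  spine end -1 5 [ 0.3727 -0.1988  0.0292]
  spine end 1 7 [ 0.5486 -0.2446  0.0291]
the job is handed in; nothing more can be done
```

The larger menu's leaf now lies against the opposite (-y) rest, and I have handed the job in. The arm stopped clear of everything at 10.1 s of the 35 s allowed.

I pushed the leaf up from under its overhanging edge with the closed fingertips, took it over the spine without pinching it, and pressed it down. The contact force rose to about 12 N when it met the stop.

Final checks:
- **Leaf angle:** the slope measured 0.447 rad from the top camera and 0.466 rad from the side, against 0.45 at the stop. The leaf's height at 80 mm from the spine was within 1 mm of expected.
- **Larger stand:** both ends of its spine were within about 0.3 mm of their starting position in plan.
- **Other things:** the small menu, tamper, mug, jar and portafilter showed no pixel shift. The pitcher and squeeze bottle I only compared by eye; they looked unchanged.

Two checks on the larger stand were inconclusive. Picture matching on it failed (scores of 0.55–0.59), probably because the leaf and shadows had moved. The depth outline of its base differed by up to about 1 cm between pictures and looked too noisy to use. I relied on the spine ends instead.

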